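# Latch the casting mould shut

### The job

The two halves of the aluminium casting mould stand a little apart. Hook the crossbar of the draw latch's loop down into the slot behind the leaning keeper on the loose half, feeling lightly for the slot (it is not measured, and its lip and fence break if the bar is forced on them), then swing the lever over and press it flat, gently, until it stays past centre and holds the mould clamped. Leave the cup, the jar and the filter beside it where they are, and let go of the latch.

Things in the scene. Friction and masses are not known exactly. Their poses are not given: they have to be found in the camera images.
- mould: Aluminium casting mould on a fixed plywood board 220 x 130 x 14 mm. Origin on the bench under the middle of the fixed half's parting face (x = 0); x points across the gap from the fixed to the loose half, y along the gap, z up. The fixed half (x -100 to 0, y +-55, top z = 51 mm) carries the draw latch on a rib 24 mm wide, top z = 69 mm. All offsets below are in this frame, in mm.
- gap (a point): Point on the mould at (0, 0, 51) in the parting plane. The loose half (70 x 110 x 37 mm, top z = 51; keeper on a rib 24 mm wide) lies beyond it and slides stiffly along x on pins, friction about 24 N. It stands s = 4.5 to 17 mm open at the start; s is NOT measured, and no entry here moves with it. Rubber gaskets resist over the last 4 mm (about 12 N per mm).
- slot_shut (a point): Point (22.3, 0, 73.5), fixed to the board: where the middle of the keeper's slot mouth would be over the slot floor if s were 0; the real one is s farther along +x. The mouth, 8 mm wide, lies between the flat lip of a dark leaning post (nearer the latch; lip x = 9+s to 18.3+s) and a dark upright fence (x = 26.3+s to 34.3+s), both 18 mm wide in y with flat tops at z = 87.5.
- keeper_shut (a point): Point (16.5, 0, 76), fixed to the board: where the bar's centre rests in the slot, under the post's lip, if s were 0. The post leans 30 degrees away from the latch, so the slot widens below the mouth. A bar centre enters the mouth at x = 20.8+s to 23.8+s; on top of lip or fence it is at z = 90, in the slot at 76. Lip and fence are thin castings: more than 15 N of bar on either breaks them.
- pivot (a point): Axis of the lever on the fixed half, at (-28, 0, 81); the lever turns about the mould's y axis.
- lever (a joint): Lever angle in rad: 0 = flat, closed, pointing to the mould's -x; 1.57 = upright; grows as it swings over towards the keeper, to 2.4. Stays where left. The loop hinges on it 14 mm from the pivot: it stands near upright when the loop is hooked, and closing draws the loose half shut; dead centre near 0.2. Closing takes under 20 N at the tip. Bends if pressed or pinched with over 40 N.
- lever_tip (a point): Middle of the upper face (the face that looks up when closed) of the lever's red end, 45.5 mm from the pivot. The lever is a steel plate 15 mm wide and 3 mm thick, the red end 16.5 mm wide, 13 mm long and 5 mm thick, its end 52 mm from the pivot.
- loop (a joint): Angle of the loop relative to the lever in rad, 0 when latched; lever + loop = the loop's turn about the mould's y axis, 0 when the loop lies along +x, negative when its bar is raised. Let go, it falls to the side it leans to. At the start it leans back over the lever against its stop at -2.85, not far off in line with it: bar about 71 mm from the pivot (73 is its farthest reach).
- bar (a point): Centre of the loop's crossbar: round, 5 mm thick, along the mould's y, 26 mm free length, with a brass knob 8 mm thick at each end, 38 mm over the knobs: grip it there, across y, from above or leaning up to 45 degrees back over the loose half. Thin wires at y = +-14.5 mm join it to its hinge on the lever, 59 mm away.
- mix_cup_b: Small white mixing cup, 69 mm wide and 70 mm high, standing loose beside the mould; origin under its centre. Leave alone.
- jar_black: Amber jar with a black lid, 72 mm wide and 102 mm high, standing loose beside the mould; origin under its centre. Leave alone.
- mask_filter_1: Round white mask filter, 76 mm wide and 35 mm high, lying loose beside the mould; origin under its centre. Leave alone.

How it is judged:
On the way:
1. The loop's bar is down in the slot between the keeper's post and fence while the lever is still up (value of joint lever above 0.9 rad and z of bar in the frame of mould below 0.082 m and distance between bar and half_c0 below 0.0125 m and distance between bar and half_c1 below 0.0165 m), for 0.1 s.
At the end, for the whole second after the job is handed in: The lever lies flat (within 0.08 rad), the bar sits in the keeper's slot below its lip (centre under 82 mm in the mould's frame) and pulls on the leaning post with more than 10 N, so that the mould is clamped; the cup, jar and filter are within 20 mm of where they stood (value of joint lever below 0.08 rad and z of bar in the frame of mould below 0.082 m and contact force between loop_c0 and half_c0 above 10 N and distance of each of mix_cup_b, jar_black, mask_filter_1 from where it was at the start of the episode below 0.02 m); the robot touches nothing.
It fails at once if The bar is pressed on the keeper's lip or fence with more than 15 N (contact force between loop_c0 and half_c3 above 15 N or contact force between loop_c0 and half_c1 above 15 N).
It fails at once if The lever is pressed or pinched with more than 40 N (contact force between the arm and lever_c0 above 40 N or contact force between the arm and lever_c1 above 40 N).
It fails at once if A thing beside the mould is shoved more than 20 mm or tipped (distance of any of mix_cup_b, jar_black, mask_filter_1 from where it was at the start of the episode above 0.02 m or angle between any of mix_cup_b, jar_black's own z axis and vertical above 0.3 rad).
It also fails if it takes over 67 s, if anything falls off the work surface, if the arm or the gripper's body presses on something with over 40 N, if the wrist force passes 120 N, or if a joint passes its speed limit or range.

### The arm

A 7-joint arm with a two-finger parallel gripper is mounted at the origin on the work surface; the furniture and walls round the work are solid. World frame = base frame: x ahead of the robot, y to its left, z up, the work surface at z = 0. Lengths are in m, angles in rad, forces in N, time in s.
With the tool pointing down it reaches from about 0.4 to 0.875 m from the base axis. Payload 19.3 kg.
Tool frame: the origin (TCP) lies on the centre line of the jaws, within the pads' length; the fingertips stand 11 mm ahead of it and the grasp point (between the pads) lies 8 mm behind it; y points along the fingers, x is the direction in which the jaws open and shut, and the axes are right-handed (so a half turn about y gives the same grasp; the last joint's range is limited). The gripper opens to 85 mm and grips with 20 to 120 N. Pads are 22 mm wide; open, the fingers measure 114 mm over their backs; the gripper's body (76 mm by 85 mm) begins 54 mm behind the grasp point. The pads swing forward as they close: fully open they stand 13 mm farther back than shut.
Start: joints at [1.172, 0.521, -0.036, 1.599, 0.021, 1.021, -0.113], TCP at [0.202, -0.592, 0.242] pointing down, gripper open.
Joint ranges: [-2.91, 2.91], [-0.3, 2.13], [-1.5, 1.42], [0.17, 2.43], [-1.26, 4.41], [0.16, 1.93], [-2.52, 2.52]. Speed limits (rad/s): [1.89, 1.89, 2.39, 2.39, 3.01, 3.01, 3.01].

### API

Orientations are given as [roll, pitch, yaw] about the fixed x, y, z axes, in that order (R = Rz(yaw) Ry(pitch) Rx(roll)).
In Python, from workcell import monitor, cams, bot gives the robot as it stands.
- The arm moves only by the tool send_rows, never from a script. Its argument "series" is text: rows parted by semicolons, each of 7 numbers parted by spaces: the turn, a rotation vector about the tool's x, y, z in rad, then the shift along the tool's x, y, z in mm, then the opening, from 0 (shut) to 1 (fully open). In form: ax ay az tx ty tz claw; .... A call has 1 to 20 rows; each row is the pose to reach, as a shift and turn from the pose commanded when the call began, along the tool's axes at that moment; what a row does not reach only later rows make up. A row lasts 1/12 s, in which the tool goes at most 41.7 mm and 7.16 degrees, less where a joint would pass 70% of its speed; a pose out of reach is approached as far as the arm can. A call with a gripper value outside its range is refused whole. The fingers move at their own pace and stop on an object; "force" is the grip in N (left out, the last holds). Time passes only in rows, so rows that repeat a pose let the fingers close. It gives the time, the measured TCP pose, the force and the opening at its end, in the units of the state.
- monitor.observe(): the state, without advancing time (a new reading comes with each control period).
- cams.grab_frame(name): name is "scene" or "top"; returns the picture (384x512x3 uint8, red, green, blue); there is no depth.
- cams.get_calibration(name): a dict with "mtx" (3x3 intrinsics, pixels), "origin" and "attitude" of the camera in the world. Camera axes: x right, y down, z forward; pixel columns grow to the right and rows downward; lengths in m; the calibration is good to about 2 mm. A picture is of the moment at which its call begins. get_calibration takes no time and is no camera call.
- bot.job_done(): hands the job in, once; it reports no verdict.
The state is a dict: "clock": time; "qpos": joint angles; "qd": joint speeds; "joint_efforts": joint torques, N m; "position": TCP position; "tool_rot": TCP orientation; "force": force on the tool from outside, world axes, zero at the start; "moment": the same for the moment, N m; "grip_width": finger opening in m.
Only numpy, scipy, OpenCV 4.12 (cv2) and the standard library are available. Lean on these libraries where they do the work, as an engineer would, in place of code of your own. Each camera call takes 0.05 s, during which the arm holds its last target.

## Working session

There is one attempt and no reset: what is moved stays moved. The work goes in short steps, Python scripts to look and compute and a tool call to move; the robot and the scene stay as the last step left them, time stands still between calls to the robot, and variables do not carry over. Pictures are saved under pics/ and viewed, and the job is handed in when it is done.

Besides the shell and the picture viewer there is one more tool, called after ">>>" by a JSON object that holds its "name" and its "arguments", one argument or row to a line. send_rows: Moves the arm, as the interface text tells. Its arguments: {"type":"object","properties":{"series":{"type":"string"},"force":{"type":"number"}},"required":["series"]}

```bash
ls; mkdir -p pics; python3 - <<'E'
from workcell import monitor,cams,bot
import cv2,numpy as np
np.set_printoptions(precision=4,suppress=True)
for n in ("scene","top"):
    im=cams.grab_frame(n); cv2.imwrite(f"pics/{n}0.png",cv2.cvtColor(im,cv2.COLOR_RGB2BGR))
    print(n,cams.get_calibration(n))
print(monitor.observe())
E
```

```text
pics
scene {'mtx': array([[449.3976,   0.    , 255.7746],
       [  0.    , 449.3976, 185.963 ],
       [  0.    ,   0.    ,   1.    ]]), 'origin': array([-0.2038, -0.7493,  0.4214]), 'attitude': array([-1.9958, -0.0196, -0.8892])}
top {'mtx': array([[444.556 ,   0.    , 250.7134],
       [  0.    , 444.556 , 189.8306],
       [  0.    ,   0.    ,   1.    ]]), 'origin': array([ 0.247 , -0.2917,  0.8999]), 'attitude': array([-2.9767, -0.0169, -1.572 ])}
{'clock': 0.1, 'qpos': array([ 1.1718,  0.5219, -0.0364,  1.5999,  0.0212,  1.0211, -0.1128]), 'qd': array([ 0.0006, -0.0012,  0.0004, -0.0009,  0.0005, -0.0014, -0.0002]), 'joint_efforts': array([  0.0032, -92.8506,   1.9836, -37.0538,   0.0181,   0.0054,
        -0.    ]), 'position': array([ 0.2017, -0.5913,  0.2418]), 'tool_rot': array([-1.5709,  0.001 , -1.242 ]), 'force': array([0.5916, 0.2579, 0.5561]), 'moment': array([-0.0623, -0.002 ,  0.0146]), 'grip_width': 0.08556767248545259}
```

View pics/scene0.png

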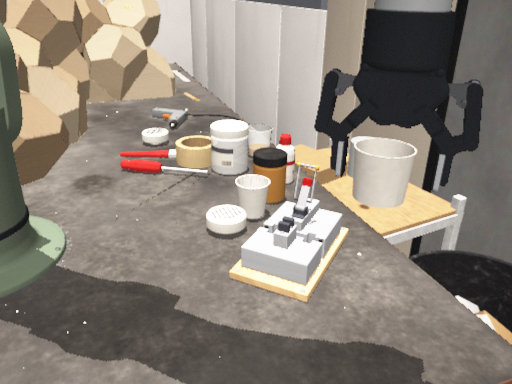

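View pics/top0.png

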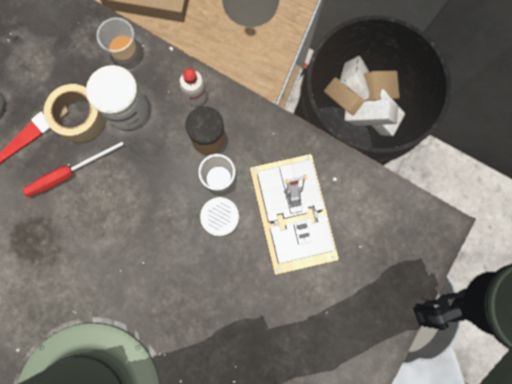

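```bash
python3 - <<'E'
import cv2
a=cv2.imread("pics/scene0.png")[150:295,225:360]; b=cv2.imread("pics/top0.png")[145:280,240:345]
cv2.imwrite("pics/s0z.png",cv2.resize(a,None,fx=4,fy=4,interpolation=cv2.INTER_CUBIC))
cv2.imwrite("pics/t0z.png",cv2.resize(b,None,fx=4,fy=4,interpolation=cv2.INTER_CUBIC))
E
```

```text
(no output)
```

View pics/s0z.png

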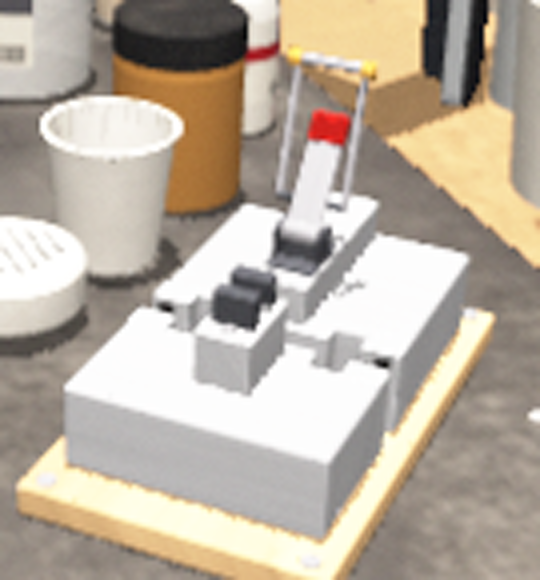

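View pics/t0z.png

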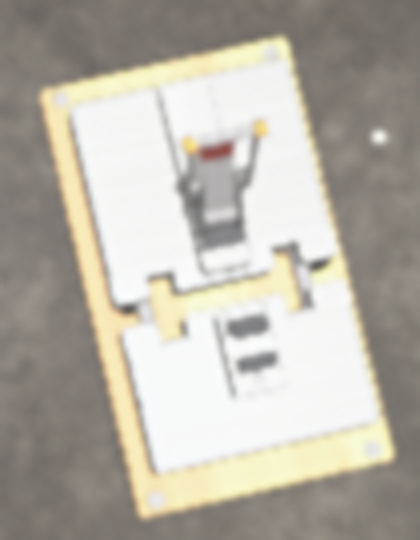

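```bash
cat > h.py <<'E'
import numpy as np,cv2
from scipy.spatial.transform import Rotation as Ro
np.set_printoptions(precision=4,suppress=True)
from workcell import monitor,cams,bot
def cam(n):
    c=cams.get_calibration(n); return c["mtx"],np.array(c["origin"]),Ro.from_euler('xyz',c["attitude"]).as_matrix()
def ray(n,p):
    K,o,R=cam(n); d=R@np.linalg.solve(K,[p[0],p[1],1.]); return o,d/np.linalg.norm(d)
def onz(n,p,z):
    o,d=ray(n,p); return o+d*(z-o[2])/d[2]
def proj(n,P):
    K,o,R=cam(n); q=K@(R.T@(np.asarray(P)-o)); return q[:2]/q[2]
def tri(ps,pt):
    (a,u),(b,v)=ray("scene",ps),ray("top",pt)
    A=np.c_[u,-v]; t=np.linalg.lstsq(A,b-a,rcond=None)[0]
    p,q=a+t[0]*u,b+t[1]*v; return (p+q)/2,np.linalg.norm(p-q)
E
python3 - <<'E'
from h import *
t=cv2.imread("pics/top0.png"); hsv=cv2.cvtColor(t,cv2.COLOR_BGR2HSV)
# board corners by eye
c=np.array([(40,92),(288,37),(395,458),(142,518)])/4+[240,145]
P=np.array([onz("top",p-0.4,0.014) for p in c]); print(P)
for i in range(4): print(np.linalg.norm(P[i]-P[(i+1)%4]))
# mask
m=((hsv[...,0]>8)&(hsv[...,0]<28)&(hsv[...,1]>60)&(hsv[...,2]>150)).astype(np.uint8)
m[:150]=0;m[285:]=0;m[:,:245]=0;m[:,345:]=0
k=cv2.findNonZero(m); r=cv2.minAreaRect(k); b=cv2.boxPoints(r); print(r,b)
B=np.array([onz("top",p,0.014) for p in b]); print(B)
for i in range(4): print(np.linalg.norm(B[i]-B[(i+1)%4]))
print(B.mean(0),P.mean(0))
E
```

```text
[[ 0.4403 -0.3047  0.014 ]
 [ 0.4694 -0.432   0.014 ]
 [ 0.2559 -0.4799  0.014 ]
 [ 0.227  -0.3545  0.014 ]]
0.13061082583759295
0.21885491895976028
0.1286930258894912
0.21904522954833633
((293.5107421875, 213.54507446289062), (110.52931213378906, 66.42877197265625), 76.60750579833984) [[248.3992 167.4764]
 [313.0215 152.0901]
 [338.6223 259.6137]
 [274.     275.    ]]
[[ 0.4405 -0.3022  0.014 ]
 [ 0.4732 -0.435   0.014 ]
 [ 0.2549 -0.4804  0.014 ]
 [ 0.2252 -0.3523  0.014 ]]
0.13672784438311003
0.22294550209719194
0.13146938884024897
0.2210361389131141
[ 0.3485 -0.3925  0.014 ] [ 0.3481 -0.3927  0.014 ]
```

```bash
python3 - <<'E'
from h import *
t=cv2.imread("pics/top0.png")
b=t[176:250,270:325]
cv2.imwrite("pics/t0zz.png",cv2.resize(b,None,fx=8,fy=8,interpolation=cv2.INTER_CUBIC))
s=cv2.imread("pics/scene0.png")[155:260,262:330]
cv2.imwrite("pics/s0zz.png",cv2.resize(s,None,fx=5.5,fy=5.5,interpolation=cv2.INTER_CUBIC))
g=cv2.cvtColor(t,cv2.COLOR_BGR2GRAY)
print(g[220:246,290:314])
E
```

```text
[[245 245 245 245 244 244 245 244 241 238 241 243 242 240 237 236 238 244
  248 248 246 242 240 236]
 [243 244 245 244 241 239 243 244 244 242 239 242 246 247 243 238 237 245
  249 249 248 243 238 231]
 [240 244 246 244 241 237 238 242 247 247 243 241 244 244 239 231 233 244
  249 249 247 240 233 225]
 [244 245 244 238 238 241 239 239 244 245 237 226 219 211 202 196 216 240
  249 249 247 240 234 231]
 [248 248 241 222 224 237 232 222 218 212 196 175 161 152 149 152 180 226
  245 249 247 244 242 241]
 [250 250 241 206 199 227 211 173 158 154 147 139 133 131 129 133 153 208
  241 248 248 247 246 246]
 [250 250 244 208 185 218 196 145 128 130 131 131 129 130 129 128 148 201
  240 248 248 247 247 247]
 [250 250 246 218 186 212 195 146 125 127 132 133 133 133 135 144 172 217
  239 247 248 248 247 247]
 [249 250 248 226 188 198 201 175 147 135 139 152 166 173 177 197 225 235
  239 244 247 248 248 248]
 [249 250 249 237 194 188 222 227 201 180 182 201 226 233 235 240 246 246
  242 245 248 248 248 248]
 [249 249 250 244 206 186 232 246 241 234 235 240 247 250 250 250 251 250
  247 247 248 24
[... 826 characters left out ...]
49 249 249 250 246 215 187 229 241 239 241 242 236 232 235 243 248
  249 249 247 246 247 248]
 [249 249 249 249 250 247 225 193 225 245 248 249 247 241 238 240 244 247
  248 247 244 243 245 248]
 [249 249 249 249 250 249 236 197 209 241 249 249 247 244 243 242 243 245
  245 243 241 242 246 248]
 [249 249 249 249 249 250 242 204 191 235 247 246 244 244 243 239 237 237
  240 242 243 245 247 247]
 [249 249 249 249 249 250 245 218 198 232 245 241 236 237 242 242 240 240
  242 245 246 247 247 247]
 [249 249 249 249 249 250 247 233 222 235 245 243 240 241 245 247 247 246
  247 247 248 248 248 248]
 [249 249 249 249 249 249 249 245 241 244 247 247 247 247 248 249 249 248
  248 248 248 248 248 248]]
```

View pics/t0zz.png

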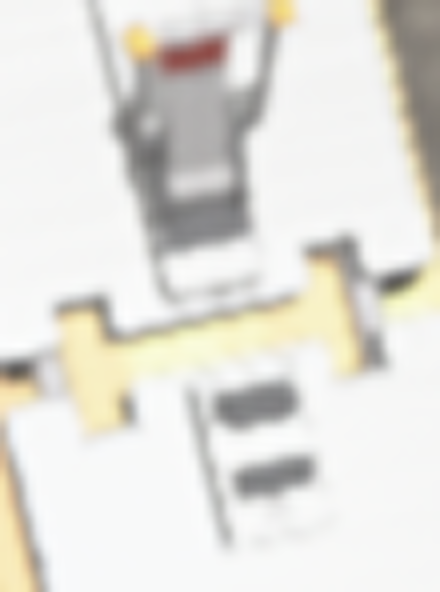

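View pics/s0zz.png

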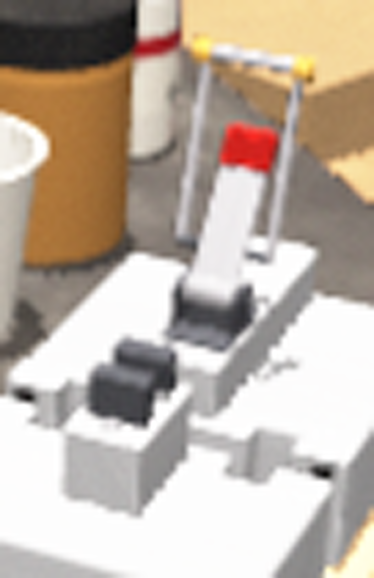

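```bash
python3 - <<'E'
from h import *
t=cv2.imread("pics/top0.png");s=cv2.imread("pics/scene0.png")
def blobs(im,f,roi):
    h=cv2.cvtColor(im,cv2.COLOR_BGR2HSV).astype(int); m=f(h[...,0],h[...,1],h[...,2]).astype(np.uint8)
    x0,y0,x1,y1=roi; z=np.zeros_like(m); z[y0:y1,x0:x1]=m[y0:y1,x0:x1]
    n,l,st,c=cv2.connectedComponentsWithStats(z); return [(st[i,4],c[i].round(2)) for i in range(1,n) if st[i,4]>2]
yel=lambda h,s,v:(h>15)&(h<32)&(s>90)&(v>140)
red=lambda h,s,v:((h<8)|(h>172))&(s>150)
print("knobs s",blobs(s,yel,(292,155,325,175)))
print("knobs t",blobs(t,yel,(280,174,310,186)))
print("red s",blobs(s,red,(295,170,320,192)),"red t",blobs(t,red,(285,174,302,190)))
dk=lambda h,s,v:(v<190)
print("keep t",blobs(t,dk,(296,222,314,241)))
E
```

```text
knobs s [(np.int32(374), array([311.49, 162.89]))]
knobs t [(np.int32(6), array([304.5, 177. ])), (np.int32(7), array([287., 181.]))]
red s [(np.int32(69), array([306.88, 181.29]))] red t []
keep t [(np.int32(46), array([301.5 , 226.22])), (np.int32(36), array([303.72, 235.08]))]
```

```bash
python3 - <<'E'
from h import *
a=np.radians(-166.9)
L,e1=tri((298.4,163.4),(287.1,181.0));Rr,e2=tri((317.0,166.9),(304.6,177.0))
print(L,e1,Rr,e2,np.linalg.norm(L-Rr))
k1=onz("top",(301.5,226.2),.0875);k2=onz("top",(303.7,235.1),.0875);print(k1,k2,np.linalg.norm(k1-k2))
d=k1-k2;dd=L-Rr
print("yaw from board edges", [np.degrees(np.arctan2(*v[::-1])) for v in ([-.2133,-.0498],[-.2135,-.0479],[.0291,-.1273],[.0289,-.1254])], "knobs y axis",np.degrees(np.arctan2(-dd[1],-dd[0]))," keep",np.degrees(np.arctan2(-d[1],-d[0])))
# parting face lower edges: top-zz points fixed half top edge at parting
z=lambda u,v,f=8,o=(270,176):(u/f+o[0]-.44,v/f+o[1]-.44)
for p in [(105,345),(300,300),(200,322)]: print("fixed edge(z?)",onz("top",z(*p),.051))
for p in [(130,375),(330,340)]: print("loose edge",onz("top",z(*p),.051))
# fixed back corners, zoom4
z4=lambda u,v:(u/4+240-.4,v/4+145-.4)
for p in [(72,112),(278,62),(115,303),(325,262)]: print("fixed corners",onz("top",z4(*p),.051))
# red end
print("red tri",tri((306.9,181.3),z(195,52)))
E
```

```text
[ 0.3879 -0.3676  0.1474] 0.0005491494991626623 [ 0.3954 -0.3986  0.147 ] 0.0018478972704947048 0.03189311390422877
[ 0.3148 -0.3986  0.0875] [ 0.2985 -0.4023  0.0875] 0.01666458072967332
yaw from board edges [np.float64(-166.8583355391701), np.float64(-167.3547433875863), np.float64(-77.12377633899673), np.float64(-77.02206903075614)] knobs y axis -76.30484350982367  keep -167.1747228024757
fixed edge(z?) [ 0.3322 -0.3675  0.051 ]
fixed edge(z?) [ 0.3431 -0.4146  0.051 ]
fixed edge(z?) [ 0.3378 -0.3904  0.051 ]
loose edge [ 0.325  -0.3734  0.051 ]
loose edge [ 0.3334 -0.4216  0.051 ]
fixed corners [ 0.4223 -0.3197  0.051 ]
fixed corners [ 0.4475 -0.4209  0.051 ]
fixed corners [ 0.329 -0.34   0.051]
fixed corners [ 0.3488 -0.4413  0.051 ]
red tri (array([ 0.3919, -0.3834,  0.1179]), np.float64(0.0019387361143431972))
```

```bash
cat >> h.py <<'E'
YAW=np.radians(-167.0); XH=np.array([np.cos(YAW),np.sin(YAW),0]); YH=np.array([-np.sin(YAW),np.cos(YAW),0]); ZH=np.array([0,0,1.])
O=np.array([0.3386,-0.3949,0])
def w(x,y,z): return O+XH*x/1e3+YH*y/1e3+ZH*z/1e3
def m(P): d=np.asarray(P)-O; return np.array([d@XH,d@YH,d[2]])*1e3
def Rt(lam):
    a=-np.cos(lam)*ZH-np.sin(lam)*XH; return np.c_[YH,a,np.cross(YH,a)]
def rel(P,R,base=None):
    s=monitor.observe()
    p0,R0=(s["position"],Ro.from_euler('xyz',s["tool_rot"]).as_matrix()) if base is None else base
    rv=Ro.from_matrix(R0.T@R).as_rotvec(); t=R0.T@(np.asarray(P)-p0)*1e3
    return np.r_[rv.round(3),t.round(1)]
def barpose(bx,bz,lam,off=6,by=0):   # TCP pos so bar sits off mm behind TCP
    R=Rt(lam); return w(bx,by,bz)+R[:,1]*off/1e3,R
E
python3 - <<'E'
from h import *
print(m([0.3917,-0.3831,0.1472]))
P,R=barpose(-54.4,147,np.radians(30)); print(P,rel(P,R), rel(P-R[:,1]*.06,R))
E
```

```text
[-54.3935   0.4473 147.2   ]
[ 0.3945 -0.382   0.1418] [   0.523    0.099   -0.028 -135.7    100.1    250.1  ] [   0.523    0.099   -0.028 -138.8     48.2    220.2  ]
```

>>> {"name": "send_rows", "arguments": {
  "series": "0.26 0.05 -0.014 -70 10 110 1; 0.523 0.099 -0.028 -138.8 48.2 220.2 1; 0.523 0.099 -0.028 -138.8 48.2 220.2 1; 0.523 0.099 -0.028 -138.8 48.2 220.2 1; 0.523 0.099 -0.028 -138.8 48.2 220.2 1; 0.523 0.099 -0.028 -138.8 48.2 220.2 1; 0.523 0.099 -0.028 -138.8 48.2 220.2 1; 0.523 0.099 -0.028 -138.8 48.2 220.2 1; 0.523 0.099 -0.028 -138.8 48.2 220.2 1; 0.523 0.099 -0.028 -138.8 48.2 220.2 1; 0.523 0.099 -0.028 -138.8 48.2 220.2 1; 0.523 0.099 -0.028 -138.8 48.2 220.2 1; 0.523 0.099 -0.028 -138.8 48.2 220.2 1; 0.523 0.099 -0.028 -138.8 48.2 220.2 1",
  "force": 25
}}

```text
clock: 1.27
position: [0.3651, -0.3894, 0.1941]
tool_rot: [-1.047, -0.001, -1.344]
force: [0.6, 0.5, -0.6]
grip_width: 0.0853
```

```bash
python3 - <<'E'
from h import *
s=monitor.observe(); print(s["clock"],s["position"],s["tool_rot"],s["qpos"],s["qd"],s["force"])
P,R=barpose(-54.4,147,np.radians(30)); print(rel(P,R), rel(P-R[:,1]*.06,R))
for n in ("scene","top"):
    im=cams.grab_frame(n); cv2.imwrite(f"pics/{n}1.png",cv2.cvtColor(im,cv2.COLOR_RGB2BGR))
s=cv2.imread("pics/scene1.png")[100:280,215:365]; cv2.imwrite("pics/s1z.png",cv2.resize(s,None,fx=3.3,fy=3.3,interpolation=cv2.INTER_CUBIC))
E
```

```text
1.2667 [ 0.3651 -0.3894  0.1941] [-1.0473 -0.0015 -1.3443] [ 1.3136  0.4447 -0.4195  2.0555 -0.6114  0.5467  0.1125] [-0.0024 -0.0006 -0.0014 -0.0001 -0.0024  0.0002 -0.0015] [ 0.6171  0.51   -0.5886]
[ 0.     0.     0.002 -0.7   60.4    0.1  ] [ 0.     0.     0.002 -0.6    0.4    0.1  ]
```

View pics/s1z.png

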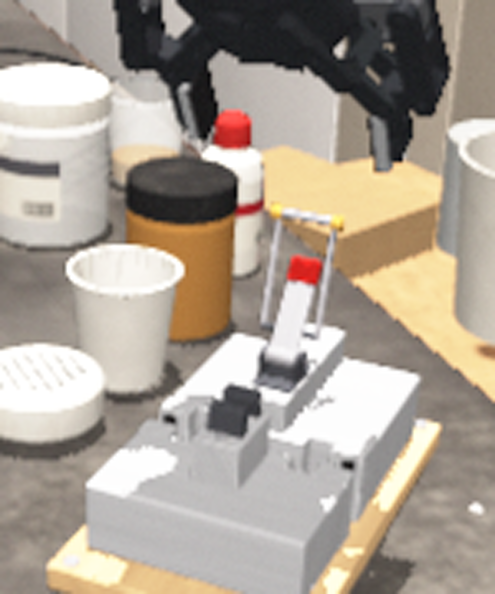

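View pics/top1.png

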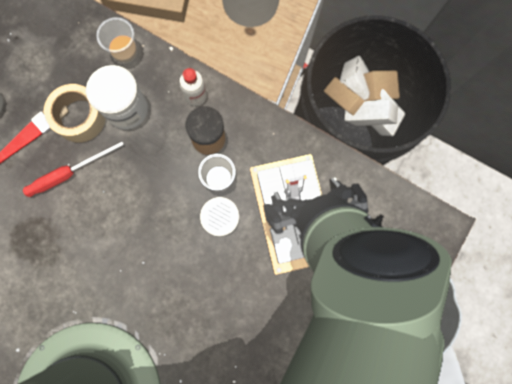

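The scene picture shows the open gripper hovering above the bar (knobs near px (298,164)/(317,167)); bar and keeper have not moved. Going in along the tool axis.

>>> {"name": "send_rows", "arguments": {
  "series": "0 0 0 -0.6 20 0 1; 0 0 0 -0.6 40 0 1; 0 0 0 -0.6 55 0 1; 0 0 0 -0.6 60 0 1; 0 0 0 -0.6 60 0 1; 0 0 0 -0.6 60 0 1"
}}

```text
clock: 1.87
position: [0.3943, -0.382, 0.1424]
tool_rot: [-1.047, -0.001, -1.344]
force: [-1.0, -0.0, 0.3]
grip_width: 0.0854
```

```bash
python3 - <<'E'
from h import *
s=monitor.observe(); print(s["clock"],s["position"],s["force"])
for n in ("scene","top"):
    im=cams.grab_frame(n); cv2.imwrite(f"pics/{n}2.png",cv2.cvtColor(im,cv2.COLOR_RGB2BGR))
s=cv2.imread("pics/scene2.png")[120:260,245:355]; cv2.imwrite("pics/s2z.png",cv2.resize(s,None,fx=4.2,fy=4.2,interpolation=cv2.INTER_CUBIC))
E
```

```text
1.8667 [ 0.3943 -0.382   0.1424] [-0.9507 -0.0198  0.3088]
```

View pics/s2z.png

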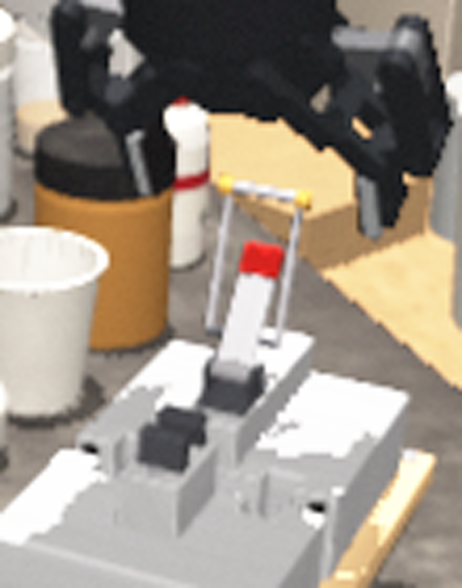

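>>> {"name": "send_rows", "arguments": {
  "series": "0 0 0 0 0 0 0.5; 0 0 0 0 0 0 0.45; 0 0 0 0 0 0 0.4; 0 0 0 0 0 0 0.3; 0 0 0 0 0 0 0.3; 0 0 0 0 0 0 0.3; 0 0 0 0 0 0 0.3; 0 0 0 0 0 0 0.3",
  "force": 25
}}

```text
clock: 2.63
position: [0.3946, -0.3819, 0.1422]
tool_rot: [-1.047, -0.002, -1.344]
force: [1.2, -0.8, 1.1]
grip_width: 0.0368
```

```bash
python3 - <<'E'
from h import *
s=monitor.observe(); print(s["clock"],s["position"],s["force"],s["grip_width"])
for n in ("scene",):
    im=cams.grab_frame(n); cv2.imwrite(f"pics/{n}3.png",cv2.cvtColor(im,cv2.COLOR_RGB2BGR))
s=cv2.imread("pics/scene3.png")[120:260,245:355]; cv2.imwrite("pics/s3z.png",cv2.resize(s,None,fx=4.2,fy=4.2,interpolation=cv2.INTER_CUBIC))
E
```

```text
2.6333 [ 0.3946 -0.3819  0.1422] [ 1.2165 -0.7657  1.0713] 0.03676383668106176
```

View pics/s3z.png

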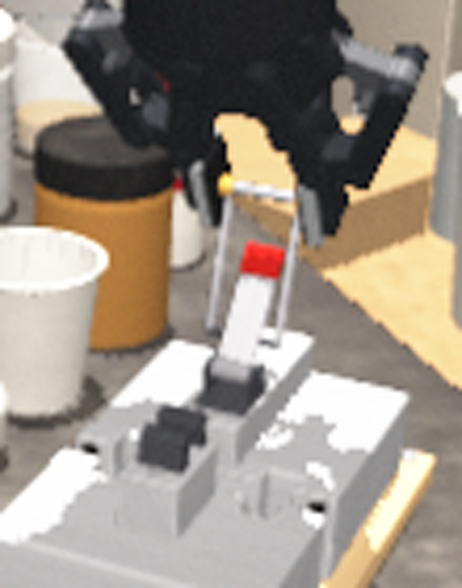

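```bash
cat >> h.py <<'E'
def dtool(dx,dz,dy=0):
    s=monitor.observe(); R0=Ro.from_euler('xyz',s["tool_rot"]).as_matrix()
    return (R0.T@(XH*dx+YH*dy+ZH*dz)).round(1)
E
python3 - <<'E'
from h import *
s=monitor.observe(); print("tcp mould",m(s["position"]), "bar est",m(s["position"]-Rt(np.radians(30))[:,1]*.006))
r=np.interp(np.linspace(0,1,13)[1:],[0,.12,.3,1],[71,68.5,66,63.2]); b=np.radians(np.linspace(111.8,17.5,13)[1:])
for rr,bb in zip(r,b):
    x,z=-28+rr*np.cos(bb),81+rr*np.sin(bb); print((round(x,1),round(z,1)),dtool(x+54.4,z-147))
E
```

```text
tcp mould [-57.4643  -0.0628 142.2058] bar est [-54.4643  -0.0628 147.4019]
(np.float64(-44.7), np.float64(148.2)) [ 0.  -5.9 -7.8]
(np.float64(-35.2), np.float64(148.5)) [  0.  -10.9 -15.9]
(np.float64(-25.9), np.float64(147.7)) [ -0.  -14.8 -24.3]
(np.float64(-17.0), np.float64(145.9)) [ -0.  -17.8 -32.9]
(np.float64(-8.3), np.float64(143.5)) [ -0.  -20.  -41.7]
(np.float64(-0.1), np.float64(139.9)) [ -0.  -21.  -50.6]
(np.float64(7.5), np.float64(135.3)) [ -0.  -20.8 -59.5]
(np.float64(14.4), np.float64(129.7)) [ -0.  -19.4 -68.2]
(np.float64(20.4), np.float64(123.2)) [ -0.  -16.8 -76.7]
(np.float64(25.4), np.float64(116.0)) [ -0.1 -13.1 -84.6]
(np.float64(29.4), np.float64(108.2)) [ -0.1  -8.3 -92. ]
(np.float64(32.3), np.float64(100.0)) [ -0.1  -2.6 -98.6]
```

>>> {"name": "send_rows", "arguments": {
  "series": "0 0 0 0 -3 -4 0.3; 0 0 0 0 -5.9 -7.8 0.3; 0 0 0 0 -8.5 -12 0.3; 0 0 0 0 -10.9 -15.9 0.3; 0 0 0 0 -14.8 -24.3 0.3; 0 0 0 0 -17.8 -32.9 0.3; 0 0 0 0 -17.8 -32.9 0.3"
}}

```text
clock: 3.27
position: [0.3558, -0.3909, 0.1405]
tool_rot: [-1.048, -0.001, -1.346]
force: [0.5, -0.1, 1.7]
grip_width: 0.0369
```

Remaining arc, relative to here.

>>> {"name": "send_rows", "arguments": {
  "series": "0 0 0 0 -1.3 -4.4 0.3; 0 0 0 0 -2.2 -8.8 0.3; 0 0 0 0 -3.2 -17.7 0.3; 0 0 0 0 -3 -26.6 0.3; 0 0 0 0 -1.6 -35.3 0.3; 0 0 0 0 1 -43.8 0.3; 0 0 0 0 4.7 -51.7 0.3; 0 0 0 0 9.5 -59.1 0.3; 0 0 0 0 15.2 -65.7 0.3; 0 0 0 0 15.2 -65.7 0.3; 0 0 0 0 15.2 -65.7 0.3"
}}

```text
clock: 4.18
position: [0.3098, -0.4013, 0.0945]
tool_rot: [-1.047, -0.0, -1.344]
force: [-1.3, -1.4, 1.3]
grip_width: 0.0367
```

```bash
python3 - <<'E'
from h import *
s=monitor.observe(); print(s["clock"],s["force"],s["moment"]); print("bar est",m(s["position"]-Rt(np.radians(30))[:,1]*.006))
for n in ("scene","top"):
    im=cams.grab_frame(n); cv2.imwrite(f"pics/{n}4.png",cv2.cvtColor(im,cv2.COLOR_RGB2BGR))
s=cv2.imread("pics/scene4.png")[150:260,255:340]; cv2.imwrite("pics/s4z.png",cv2.resize(s,None,fx=5.4,fy=5.4,interpolation=cv2.INTER_CUBIC))
E
```

```text
4.1833 [-1.2714 -1.402   1.3474] [-0.2571  0.5504 -0.0602]
bar est [32.5194 -0.2035 99.711 ]
```

View pics/s4z.png

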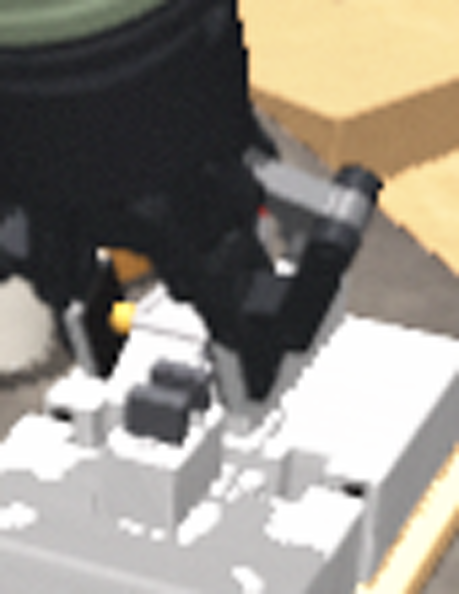

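View pics/top4.png

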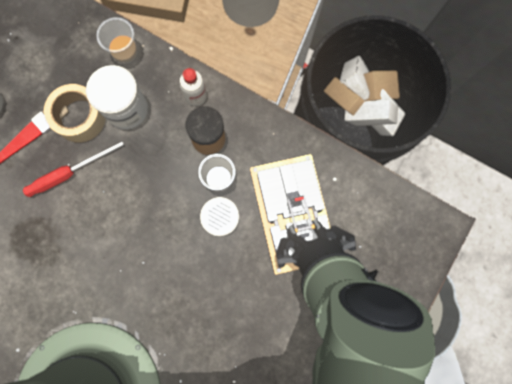

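```bash
python3 - <<'E'
from h import *
print("knob pred",proj("scene",w(32.5,-16,99.7)))
for s in (9,10,11):
  print(s,"lip tops near/far left/right",[proj("scene",w(x+s,y,87.5)).round(1) for x in (9,18.3,26.3,34.3) for y in (-9,9)])
  print("  top",[proj("top",w(x+s,y,87.5)).round(1) for x in (9,18.3,26.3,34.3) for y in (-9,9)])
t=cv2.imread("pics/top4.png")[190:280,265:330]; cv2.imwrite("pics/t4z.png",cv2.resize(t,None,fx=6.5,fy=6.5,interpolation=cv2.INTER_CUBIC))
s=cv2.imread("pics/scene0.png")[205:250,270:300]; cv2.imwrite("pics/s0k.png",cv2.resize(s,None,fx=12,fy=12,interpolation=cv2.INTER_CUBIC))
E
```

```text
knob pred [276.0504 209.7774]
9 lip tops near/far left/right [array([283.5, 213.9]), array([294. , 216.4]), array([281.2, 216.3]), array([291.8, 218.9]), array([279.1, 218.5]), array([289.9, 221.1]), array([277.1, 220.6]), array([287.9, 223.3])]
  top [array([296.9, 223.9]), array([306.4, 221.7]), array([298.1, 228.8]), array([307.6, 226.6]), array([299.2, 233.1]), array([308.7, 230.9]), array([300.3, 237.4]), array([309.8, 235.1])]
10 lip tops near/far left/right [array([283.2, 214.1]), array([293.8, 216.7]), array([280.9, 216.6]), array([291.6, 219.2]), array([278.9, 218.7]), array([289.6, 221.4]), array([276.8, 220.9]), array([287.6, 223.6])]
  top [array([297. , 224.4]), array([306.5, 222.2]), array([298.3, 229.3]), array([307.8, 227.1]), array([299.3, 233.6]), array([308.9, 231.4]), array([300.4, 237.9]), array([309.9, 235.7])]
11 lip tops near/far left/right [array([283. , 214.4]), array([293.5, 216.9]), array([280.7, 216.8]), array([291.3, 219.4]), array([278.6, 219. ]), array([289.4, 221.6]), array([276.6, 221.2]), array([287.4, 223.9])]
  top [array([297.2, 224.9]), array([306.7, 222.7]), array([298.4, 229.9]), array([307.9, 227.7]), array([299.5, 234.2]), array([309. , 231.9]), array([300.5, 238.4]), array([310.1, 236.2])]
```

View pics/t4z.png

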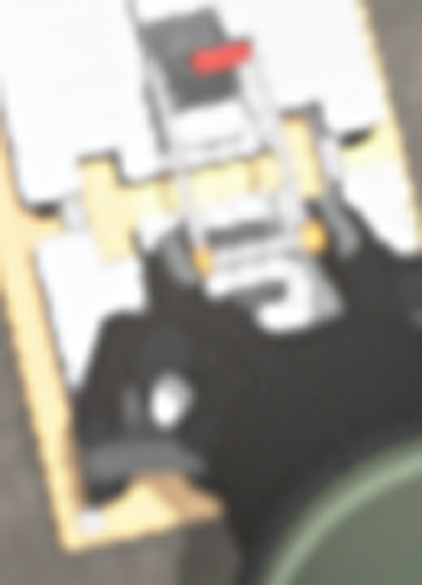

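View pics/s0k.png

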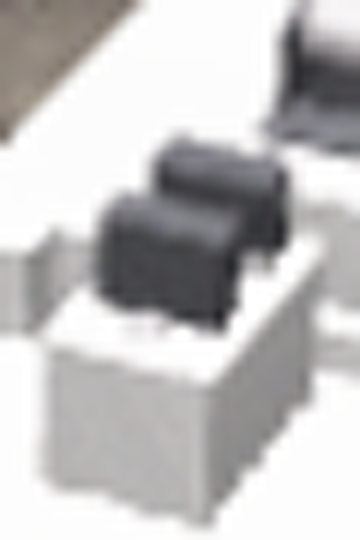

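```bash
python3 - <<'E'
from h import *
print("bar from top at z99.7",m(onz("top",(304.35,228.1),.0997)))
for p in [(301.5,226.2),(303.7,235.1)]: print("keeper",m(onz("top",p,.0875)))
# darkest row-line profile at threshold halves of the keeper: project image along mould x
g=cv2.cvtColor(cv2.imread("pics/top0.png"),cv2.COLOR_BGR2GRAY).astype(np.float32)
xs=np.arange(10,54,.5); ys=np.arange(-7,5,1.)
prof=[]
for x in xs:
    px=np.array([proj("top",w(x,y,87.5)) for y in ys],np.float32)
    prof.append(cv2.remap(g,px[:,0].reshape(1,-1),px[:,1].reshape(1,-1),cv2.INTER_LINEAR).mean())
print(np.c_[xs,np.array(prof).round(0)].tolist())
E
```

```text
bar from top at z99.7 [29.1636  0.5889 99.7   ]
keeper [24.0525 -1.7984 87.5   ]
keeper [40.717  -1.8493 87.5   ]
[[10.0, 241.0], [10.5, 241.0], [11.0, 240.0], [11.5, 240.0], [12.0, 240.0], [12.5, 241.0], [13.0, 241.0], [13.5, 242.0], [14.0, 242.0], [14.5, 243.0], [15.0, 244.0], [15.5, 245.0], [16.0, 244.0], [16.5, 243.0], [17.0, 241.0], [17.5, 237.0], [18.0, 229.0], [18.5, 220.0], [19.0, 208.0], [19.5, 194.0], [20.0, 178.0], [20.5, 164.0], [21.0, 152.0], [21.5, 144.0], [22.0, 138.0], [22.5, 134.0], [23.0, 131.0], [23.5, 130.0], [24.0, 130.0], [24.5, 130.0], [25.0, 131.0], [25.5, 133.0], [26.0, 136.0], [26.5, 142.0], [27.0, 151.0], [27.5, 164.0], [28.0, 177.0], [28.5, 192.0], [29.0, 207.0], [29.5, 221.0], [30.0, 232.0], [30.5, 239.0], [31.0, 244.0], [31.5, 247.0], [32.0, 249.0], [32.5, 250.0], [33.0, 250.0], [33.5, 249.0], [34.0, 248.0], [34.5, 245.0], [35.0, 241.0], [35.5, 235.0], [36.0, 226.0], [36.5, 214.0], [37.0, 200.0], [37.5, 184.0], [38.0, 170.0], [38.5, 157.0], [39.0, 148.0], [39.5, 140.0], [40.0, 135.0], [40.5, 132.0], [41.0, 131.0], [41.5, 132.0], [42.0, 137.0], [42.5, 144.0], [43.0, 153.0], [43.5, 164.0], [44.0, 178.0], [44.5, 193.0], [45.0, 207.0], [45.5, 219.0], [46.0, 226.0], [46.5, 233.0], [47.0, 237.0], [47.5, 240.0], [48.0, 241.0], [48.5, 242.0], [49.0, 243.0], [49.5, 243.0], [50.0, 244.0], [50.5, 244.0], [51.0, 244.0], [51.5, 244.0], [52.0, 244.0], [52.5, 243.0], [53.0, 242.0], [53.5, 241.0]]
```

```bash
python3 - <<'E'
from h import *
s=cv2.imread("pics/scene4.png");t=cv2.imread("pics/top4.png")
for n,im,(x0,y0,x1,y1) in (("scene",s,(272,203,284,214)),("top",t,(292,226,300,235)),("top",t,(309,221,318,231))):
    h=cv2.cvtColor(im,cv2.COLOR_BGR2HSV).astype(float)[y0:y1,x0:x1]
    wt=((h[...,0]>14)&(h[...,0]<33))*np.clip(h[...,1]-90,0,None)
    yy,xx=np.mgrid[y0:y1,x0:x1]; print(n,(wt*xx).sum()/wt.sum(),(wt*yy).sum()/wt.sum(),(wt>0).sum())
for ps,pt in (((277.0,208.1),(295.8,230.0)),):
    p,e=tri(ps,pt);print(m(p),e)
# keeper tri: outer corners in scene0 zoom k: lip top left etc
z=lambda u,v:(u/12+270-.46,v/12+205-.46)
# fence near-top-left corner & right
for nm,sp,(x,y) in (("fence top front L",(105,218),(34.3+10.5,-9)),("fence top front R",(238,240),(34.3+10.5,9)),("lip back L",(168,142),(19.5,-9)),("lip back R",(285,172),(19.5,9))):
    print(nm,z(*sp),"pred",proj("scene",w(x,y,87.5)))
E
```

```text
scene 276.7069387755102 208.76734693877552 24
top 295.59574468085106 229.77659574468086 5
top 313.32394366197184 226.0950704225352 13
[ 29.1741 -15.6784 101.232 ] 0.0004163270291660814
fence top front L (278.29, 222.70666666666665) pred [276.6998 221.0545]
fence top front R (289.37333333333333, 224.54) pred [287.5224 223.7447]
lip back L (283.54, 216.37333333333333) pred [283.0932 214.2482]
lip back R (293.29, 218.87333333333333) pred [293.661 216.791]
```

```bash
python3 - <<'E'
from h import *
print(dtool(3.5,-4),dtool(3.5,0),dtool(0,-10))
E
```

```text
[-0.   1.7 -5. ] [-0.  -1.7 -3. ] [-0.   8.7 -5. ]
```

>>> {"name": "send_rows", "arguments": {
  "series": "0 0 0 0 -1 -1.5 0.3; 0 0 0 0 -1.7 -3 0.3; 0 0 0 0 1.7 -5 0.3; 0 0 0 0 1.7 -5 0.3; 0 0 0 0 1.7 -5 0.3; 0 0 0 0 1.7 -5 0.3"
}}

```text
clock: 4.78
position: [0.3065, -0.4022, 0.0911]
tool_rot: [-1.047, -0.001, -1.344]
force: [-2.2, -1.1, 1.1]
grip_width: 0.0366
```

```bash
cat > look.py <<'E'
from h import *
import sys
k=sys.argv[1]
s=monitor.observe(); print(s["clock"],s["force"],s["moment"]); print("bar kin",m(s["position"]-Rt(np.radians(30))[:,1]*.006))
for n in ("scene","top"):
    im=cams.grab_frame(n); cv2.imwrite(f"pics/{n}{k}.png",cv2.cvtColor(im,cv2.COLOR_RGB2BGR))
s=cv2.imread(f"pics/scene{k}.png")[195:255,255:315]; t=cv2.imread(f"pics/top{k}.png")[205:255,280:325]
a=cv2.resize(s,(400,400),interpolation=cv2.INTER_CUBIC);b=cv2.resize(t,(360,400),interpolation=cv2.INTER_CUBIC)
cv2.imwrite(f"pics/z{k}.png",np.hstack([a,b]))
E
python3 look.py 5
```

```text
4.7833 [-2.1697 -1.0541  1.1293] [-0.1743  0.6722 -0.0347]
bar kin [35.8721 -0.1462 96.2488]
```

View pics/z5.png

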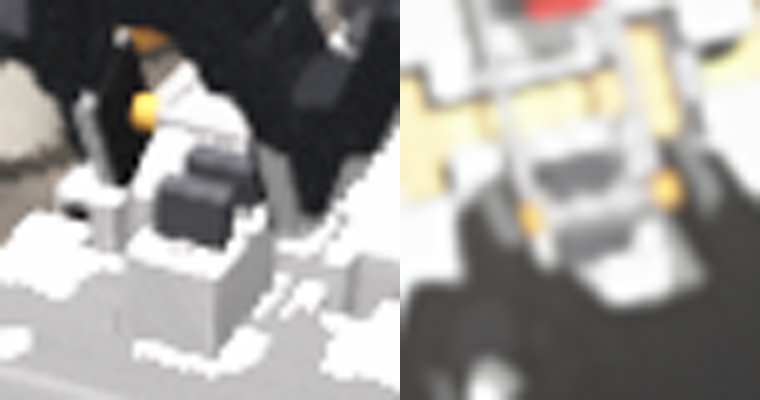

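>>> {"name": "send_rows", "arguments": {
  "series": "0 0 0 0 1.7 -1 0.3; 0 0 0 0 3.5 -2 0.3; 0 0 0 0 4.4 -2.5 0.3; 0 0 0 0 5.2 -3 0.3; 0 0 0 0 5.2 -3 0.3"
}}

```text
clock: 5.3
position: [0.3067, -0.4022, 0.0849]
tool_rot: [-1.047, -0.001, -1.344]
force: [-0.6, -1.3, 1.1]
grip_width: 0.0367
```

Another 2 mm, no contact yet.

>>> {"name": "send_rows", "arguments": {
  "series": "0 0 0 0 0.9 -0.5 0.3; 0 0 0 0 1.7 -1 0.3; 0 0 0 0 1.7 -1 0.3"
}}

```text
clock: 5.55
position: [0.3067, -0.4021, 0.083]
tool_rot: [-1.047, -0.001, -1.344]
force: [0.5, -1.2, 1.4]
grip_width: 0.0369
```

>>> {"name": "send_rows", "arguments": {
  "series": "0 0 0 0 0.9 -0.5 0.3; 0 0 0 0 1.3 -0.7 0.3; 0 0 0 0 1.3 -0.7 0.3"
}}

```text
clock: 5.8
position: [0.3068, -0.4022, 0.0816]
tool_rot: [-1.047, -0.001, -1.344]
force: [-0.1, -0.9, 1.7]
grip_width: 0.0368
```

>>> {"name": "send_rows", "arguments": {
  "series": "0 0 0 0 0.9 -0.5 0.3; 0 0 0 0 1.7 -1 0.3; 0 0 0 0 1.7 -1 0.3"
}}

```text
clock: 6.05
position: [0.3067, -0.4021, 0.0795]
tool_rot: [-1.047, -0.001, -1.344]
force: [0.3, -0.8, 1.9]
grip_width: 0.0366
```

```bash
python3 look.py 6
```

```text
6.05 [ 0.2863 -0.8187  1.918 ] [-0.2564  0.2372 -0.1495]
bar kin [35.744  -0.1313 84.732 ]
```

View pics/z6.png

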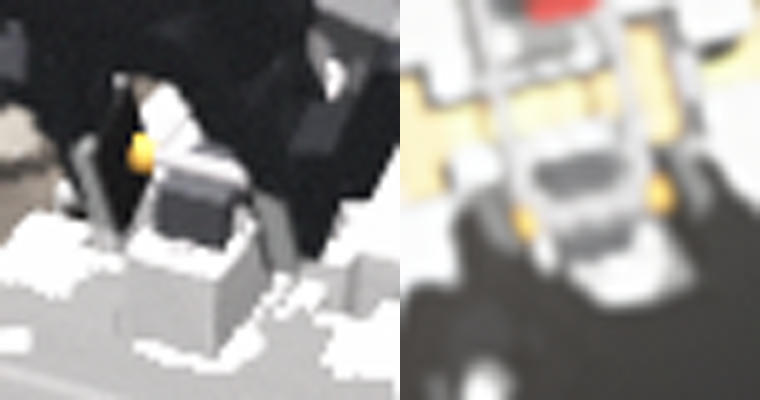

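>>> {"name": "send_rows", "arguments": {
  "series": "0 0 0 0 0.9 -0.5 0.3; 0 0 0 0 1.7 -1 0.3; 0 0 0 0 2.6 -1.5 0.3; 0 0 0 0 3.5 -2 0.3; 0 0 0 0 3.5 -2 0.3"
}}

```text
clock: 6.57
position: [0.3066, -0.4021, 0.0754]
tool_rot: [-1.047, -0.001, -1.344]
force: [0.4, -0.2, 1.1]
grip_width: 0.0369
```

>>> {"name": "send_rows", "arguments": {
  "series": "0 0 0 0 0.9 -0.5 0.3; 0 0 0 0 1.7 -1 0.3; 0 0 0 0 2.6 -1.5 0.3; 0 0 0 0 2.6 -1.5 0.3"
}}

```text
clock: 6.9
position: [0.3066, -0.4021, 0.0725]
tool_rot: [-1.047, -0.001, -1.344]
force: [-0.1, -0.2, 0.4]
grip_width: 0.0368
```

>>> {"name": "send_rows", "arguments": {
  "series": "0 0 0 0 0.5 -0.3 0.3; 0 0 0 0 0.9 -0.5 0.3; 0 0 0 0 0.9 -0.5 0.3"
}}

```text
clock: 7.15
position: [0.3067, -0.4022, 0.0716]
tool_rot: [-1.047, -0.001, -1.344]
force: [-0.1, -0.4, 0.8]
grip_width: 0.0369
```

>>> {"name": "send_rows", "arguments": {
  "series": "0 0 0 0 0.5 -0.3 0.3; 0 0 0 0 0.9 -0.5 0.3; 0 0 0 0 0.9 -0.5 0.3"
}}

```text
clock: 7.4
position: [0.3067, -0.4021, 0.0705]
tool_rot: [-1.047, -0.001, -1.344]
force: [-0.1, -1.1, 1.4]
grip_width: 0.037
```

```bash
python3 look.py 7
```

```text
7.4 [-0.1318 -1.126   1.4077] [-0.2364  0.325  -0.0306]
bar kin [35.6883 -0.1103 75.7338]
```

View pics/z7.png

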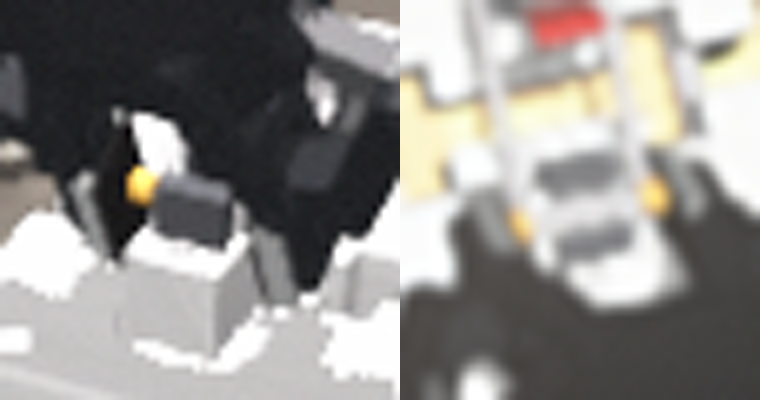

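>>> {"name": "send_rows", "arguments": {
  "series": "0 0 0 0 0.5 -0.3 0.3; 0 0 0 0 0.9 -0.5 0.3; 0 0 0 0 0.9 -0.5 0.3"
}}

```text
clock: 7.75
position: [0.3068, -0.4022, 0.0695]
tool_rot: [-1.047, -0.001, -1.344]
force: [0.5, -1.1, 1.2]
grip_width: 0.0368
```

```bash
python3 - <<'E'
from h import *
print(dtool(-3,0),dtool(0,50),dtool(40,70))
E
```

```text
[0.  1.5 2.6] [  0.1 -43.3  25. ] [  0.1 -80.6   0.4]
```

>>> {"name": "send_rows", "arguments": {
  "series": "0 0 0 0 0.6 1 0.3; 0 0 0 0 1.2 2.1 0.3; 0 0 0 0 1.2 2.1 0.3"
}}

```text
clock: 8.0
position: [0.3093, -0.4016, 0.0696]
tool_rot: [-1.047, -0.001, -1.344]
force: [-0.9, -1.4, 1.7]
grip_width: 0.0366
```

```bash
python3 look.py 8
```

```text
8.0 [-0.8805 -1.4157  1.6623] [-0.295   0.4692 -0.1045]
bar kin [33.0972 -0.0794 74.7856]
```

View pics/z8.png

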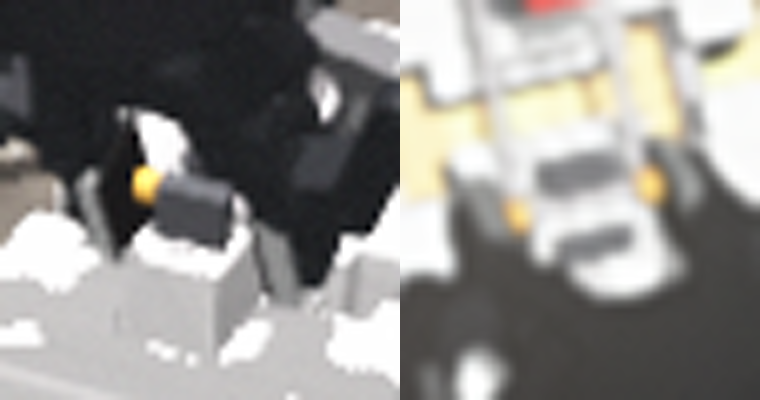

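>>> {"name": "send_rows", "arguments": {
  "series": "0 0 0 0 0 0 0.5; 0 0 0 0 0 0 0.6; 0 0 0 0 0 0 0.7; 0 0 0 0 0 0 0.75; 0 0 0 0 0 0 0.75; 0 0 0 0 -10 0 0.75; 0 0 0 0 -30 0 0.75; 0 0 0 0 -55 0 0.75; 0 0 0 0 -80 0 0.75; 0 0 0 0 -80 0 0.75"
}}

```text
clock: 8.93
position: [0.2682, -0.4126, 0.1423]
tool_rot: [-1.048, -0.006, -1.346]
force: [-0.8, -1.7, 0.1]
grip_width: 0.0642
```

```bash
python3 look.py 9; python3 - <<'E'
import cv2
s=cv2.imread("pics/scene9.png")[140:270,240:350];cv2.imwrite("pics/s9z.png",cv2.resize(s,None,fx=4.5,fy=4.5,interpolation=2))
E
```

```text
8.9333 [-0.7582 -1.7093  0.0681] [-0.205   0.463  -0.0502]
bar kin [ 75.5454   1.3803 147.4665]
```

View pics/z9.png

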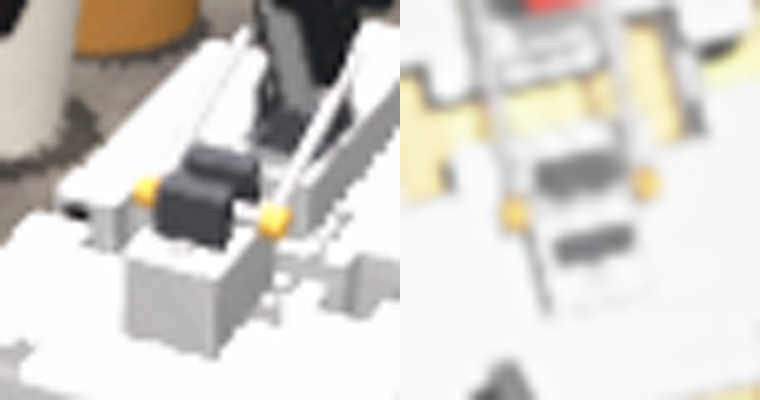

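View pics/s9z.png

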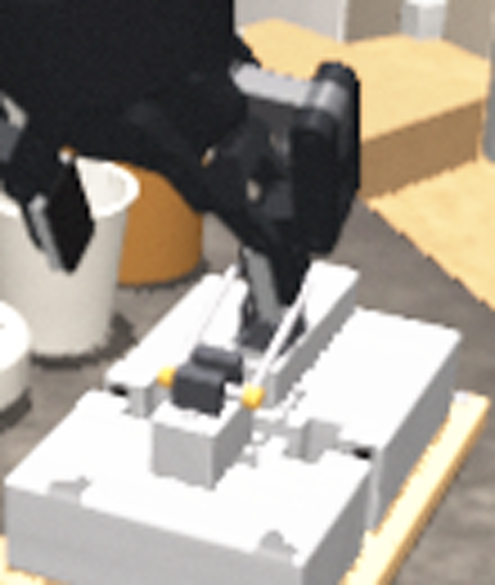

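```bash
python3 - <<'E'
from h import *
t=cv2.imread("pics/top9.png");h=cv2.cvtColor(t,cv2.COLOR_BGR2HSV)
k=((h[...,0]<8)|(h[...,0]>172))&(h[...,1]>120); k[:190]=0;k[225:]=0;k[:,:280]=0;k[:,320:]=0
ys,xs=np.nonzero(k); p=(xs.mean(),ys.mean()); print(p,len(xs))
for z in (110,120,127,132): 
    q=m(onz("top",p,z/1e3)); print(q,np.hypot(q[0]+28,z-81))
s=monitor.observe(); print(s["qpos"])
# target: vertical tool
P=w(20,0,160); print(rel(P,Rt(0)), m(s["position"]))
tt=t[185:260,275:320]; cv2.imwrite("pics/t9z.png",cv2.resize(tt,None,fx=7,fy=7,interpolation=2))
E
```

```text
(np.float64(299.2105263157895), np.float64(203.73684210526315)) 19
[-14.8306   0.7433 110.    ] 31.850155423613792
[-13.8063  -0.7997 120.    ] 41.50254696132565
[-13.0893  -1.8798 127.    ] 48.35628534580798
[-12.5771  -2.6513 132.    ] 53.28101227265655
[ 1.5532  0.5364 -0.4699  2.121  -0.606   0.5036  0.3408]
[-0.523  0.     0.004 -0.3    7.9   54.1  ] [ 70.8407   0.3577 139.8114]
```

View pics/t9z.png

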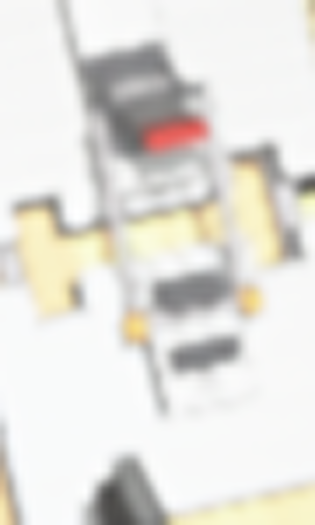

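>>> {"name": "send_rows", "arguments": {
  "series": "-0.105 0 0 -0.1 0 8 0; -0.21 0 0 -0.1 0 16 0; -0.315 0 0.002 -0.2 2 28 0; -0.42 0 0.003 -0.2 4 40 0; -0.523 0 0.004 -0.3 7.9 54.1 0; -0.523 0 0.004 -0.3 7.9 54.1 0; -0.523 0 0.004 -0.3 7.9 54.1 0; -0.523 0 0.004 -0.3 7.9 54.1 0; -0.523 0 0.004 -0.3 7.9 54.1 0; -0.523 0 0.004 -0.3 7.9 54.1 0"
}}

```text
clock: 9.87
position: [0.3201, -0.3978, 0.1583]
tool_rot: [-1.57, 0.004, -1.34]
force: [-0.6, -0.0, -0.0]
grip_width: -0.0
```

```bash
python3 look.py 10; python3 - <<'E'
from h import *
s=monitor.observe(); print(m(s["position"]),s["tool_rot"],s["grip_width"],s["qpos"])
for P in (w(10,0,131),w(0,0,131)): print(rel(P,Rt(0)))
s=cv2.imread("pics/scene10.png")[140:270,240:350];cv2.imwrite("pics/s10z.png",cv2.resize(s,None,fx=4.5,fy=4.5,interpolation=2))
E
```

```text
9.8667 [-0.554  -0.0012 -0.01  ] [0.0053 0.0009 0.0393]
bar kin [ 21.6421  -1.3751 163.468 ]
[ 20.3065  -0.7873 158.5194] [-1.5694  0.0037 -1.3437] 6.402403640509271e-05 [ 0.7374  0.46    0.0592  1.9782 -0.0453  0.707  -0.5187]
[-0.001  0.    -0.004  0.9   27.5   10.3  ]
[-0.001  0.    -0.004  0.9   27.5   20.3  ]
```

View pics/s10z.png

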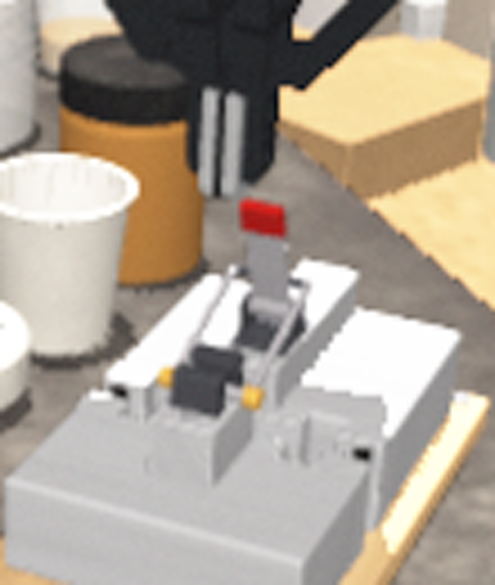

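>>> {"name": "send_rows", "arguments": {
  "series": "0 0 0 0.9 10 4 0; 0 0 0 0.9 20 8 0; 0 0 0 0.9 27.5 8 0; 0 0 0 0.9 27.5 8 0; 0 0 0 0.9 27.5 8 0; 0 0 0 0.9 27.5 8 0"
}}

```text
clock: 10.47
position: [0.3273, -0.3979, 0.1315]
tool_rot: [-1.57, 0.003, -1.343]
force: [-0.0, 0.1, 0.5]
grip_width: -0.0001
```

```bash
python3 look.py 11; python3 - <<'E'
from h import *
s=monitor.observe(); print(m(s["position"]),s["force"])
print(proj("scene",w(-12.6,0,132)))
s=cv2.imread("pics/scene11.png")[140:270,240:350];cv2.imwrite("pics/s11z.png",cv2.resize(s,None,fx=4.5,fy=4.5,interpolation=2))
E
```

```text
10.4667 [-0.047   0.1108  0.4818] [ 0.0062 -0.0166  0.0017]
bar kin [ 14.6972   0.3671 136.6994]
[ 11.5027   0.4927 131.8471] [-0.7604  0.0502 -0.2941]
[297.3625 182.4999]
```

View pics/s11z.png

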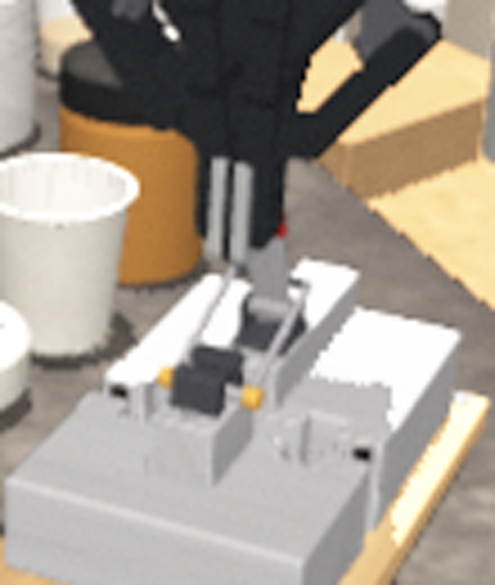

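```bash
python3 - <<'E'
from h import *
s=monitor.observe();c=m(s["position"])
for th in (1.75,1.6,1.45,1.3,1.15,1.,.85,.7,.55,.4,.3,.2,.1,0):
    R=43;o=2.5
    F=np.array([-28-R*np.cos(th)+o*np.sin(th),81+R*np.sin(th)+o*np.cos(th)])
    T=F+11; print(th,T.round(1),dtool(T[0]-c[0],T[1]-c[2],-c[1]))
E
```

```text
1.75 [ -6.9 133.9] [-0.5 -2.  18.4]
1.6 [-13.2 134.9] [-0.5 -3.  24.8]
1.45 [-19.7 135. ] [-0.5 -3.1 31.2]
1.3 [-26.1 134.1] [-0.5 -2.2 37.6]
1.15 [-32.3 132.3] [-0.5 -0.4 43.8]
1.0 [-38.1 129.5] [-0.4  2.4 49.6]
0.85 [-43.5 126. ] [-0.4  5.9 55. ]
0.7 [-48.3 121.6] [-0.4 10.3 59.8]
0.55 [-52.4 116.6] [-0.4 15.3 63.8]
0.4 [-55.6 111. ] [-0.4 20.9 67.1]
0.3 [-57.3 107.1] [-0.4 24.8 68.8]
0.2 [-58.6 103. ] [-0.4 28.9 70.1]
0.1 [-59.5  98.8] [-0.4 33.1 71. ]
0 [-60.   94.5] [-0.3 37.4 71.5]
```

>>> {"name": "send_rows", "arguments": {
  "series": "0 0 0 -0.5 0 5 0; 0 0 0 -0.5 -1 11 0; 0 0 0 -0.5 -2 16 0; 0 0 0 -0.5 -2.5 20 0; 0 0 0 -0.5 -3 24.8 0; 0 0 0 -0.5 -3 28 0; 0 0 0 -0.5 -3.1 31.2 0; 0 0 0 -0.5 -3.1 31.2 0"
}}

```text
clock: 11.23
position: [0.3579, -0.3903, 0.1348]
tool_rot: [-1.571, 0.002, -1.343]
force: [-6.1, -1.3, 4.5]
grip_width: -0.0001
```

```bash
python3 look.py 12; python3 - <<'E'
from h import *
s=monitor.observe(); print(m(s["position"]),s["force"],s["force"]@XH)
s=cv2.imread("pics/scene12.png")[140:270,240:350];cv2.imwrite("pics/s12z.png",cv2.resize(s,None,fx=4.5,fy=4.5,interpolation=2))
E
```

```text
11.2333 [-6.0579 -1.2702  4.4944] [-0.3071  1.1277  0.0238]
bar kin [-16.8538  -0.1743 140.0083]
[-19.5582  -0.1491 134.8086] [-4.5332 -1.2965  3.8778] 4.708620182441487
```

View pics/s12z.png

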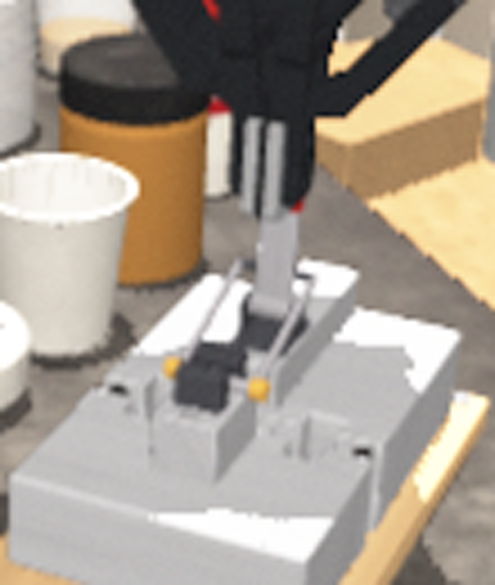

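View pics/z12.png

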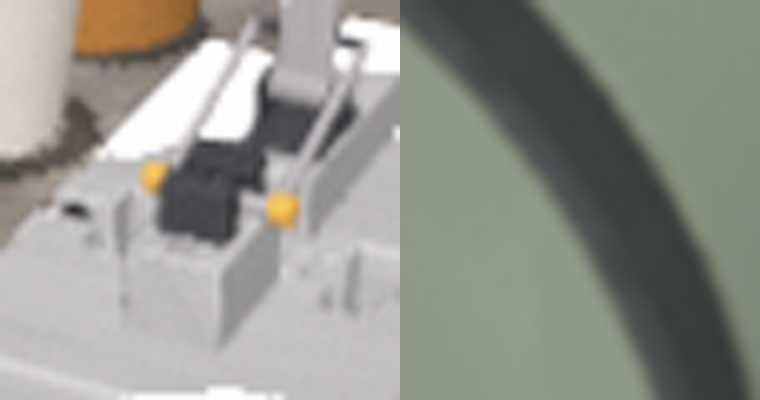

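>>> {"name": "send_rows", "arguments": {
  "series": "0 0 0 0 0.5 3.2 0; 0 0 0 0 0.9 6.4 0; 0 0 0 0 1.8 9.5 0; 0 0 0 0 2.7 12.6 0; 0 0 0 0 4 15.5 0; 0 0 0 0 5.5 18.4 0; 0 0 0 0 5.5 18.4 0"
}}

```text
clock: 11.92
position: [0.3764, -0.3861, 0.1293]
tool_rot: [-1.57, 0.002, -1.342]
force: [-1.0, -0.6, 4.1]
grip_width: 0.0003
```

>>> {"name": "send_rows", "arguments": {
  "series": "0 0 0 0 1.7 2.7 0; 0 0 0 0 3.5 5.4 0; 0 0 0 0 5.7 7.8 0; 0 0 0 0 7.9 10.2 0; 0 0 0 0 7.9 10.2 0"
}}

```text
clock: 12.33
position: [0.3865, -0.3838, 0.1214]
tool_rot: [-1.57, 0.002, -1.342]
force: [-0.8, -1.8, 6.5]
grip_width: -0.0001
```

```bash
python3 look.py 13; python3 - <<'E'
from h import *
s=monitor.observe(); print(m(s["position"]),s["force"],s["force"]@XH)
s=cv2.imread("pics/scene13.png")[140:270,240:350];cv2.imwrite("pics/s13z.png",cv2.resize(s,None,fx=4.5,fy=4.5,interpolation=2))
E
```

```text
12.3333 [-0.7944 -1.7621  6.4859] [-0.2811  0.0919 -0.0269]
bar kin [-46.1569  -0.034  126.6109]
[-48.9093  -0.0066 121.6211] [-0.8206 -0.3218  5.0312] 0.8719640212472572
```

View pics/s13z.png

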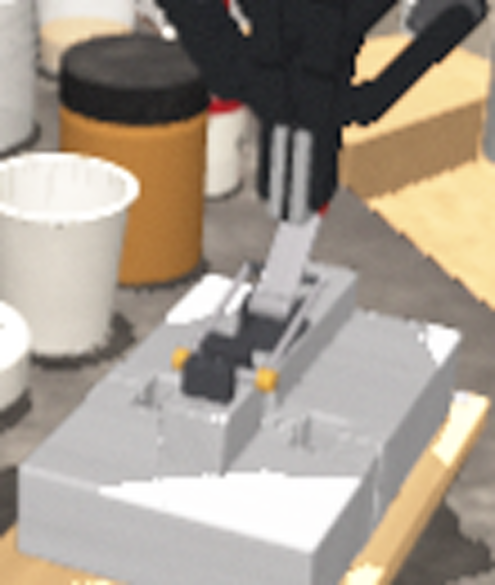

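>>> {"name": "send_rows", "arguments": {
  "series": "0 0 0 0 2.5 2 0; 0 0 0 0 5 4 0; 0 0 0 0 7.8 5.7 0; 0 0 0 0 10.6 7.3 0; 0 0 0 0 10.6 7.3 0"
}}

```text
clock: 12.85
position: [0.3936, -0.382, 0.1106]
tool_rot: [-1.57, 0.002, -1.342]
force: [0.5, -1.2, 3.1]
grip_width: -0.0006
```

>>> {"name": "send_rows", "arguments": {
  "series": "0 0 0 0 2 0.9 0; 0 0 0 0 3.9 1.7 0; 0 0 0 0 3.9 1.7 0"
}}

```text
clock: 13.1
position: [0.3944, -0.3815, 0.1065]
tool_rot: [-1.571, 0.003, -1.343]
force: [-0.2, -0.6, 1.5]
grip_width: 0.0
```

>>> {"name": "send_rows", "arguments": {
  "series": "0 0 0 0 2 0.6 0; 0 0 0 0 4.1 1.3 0; 0 0 0 0 4.1 1.3 0"
}}

```text
clock: 13.35
position: [0.3956, -0.3811, 0.1022]
tool_rot: [-1.571, 0.003, -1.343]
force: [0.4, 0.9, -0.0]
grip_width: -0.0003
```

```bash
python3 look.py 14; python3 - <<'E'
from h import *
s=monitor.observe(); print(m(s["position"]),s["force"],s["force"]@XH)
s=cv2.imread("pics/scene14.png")[140:270,240:350];cv2.imwrite("pics/s14z.png",cv2.resize(s,None,fx=4.5,fy=4.5,interpolation=2))
E
```

```text
13.35 [ 0.402   0.9208 -0.0445] [ 0.0518  0.0378 -0.0166]
bar kin [-55.6566  -0.5841 107.4085]
[-58.6239  -0.4738 102.5095] [-0.1003 -0.9663 -1.1171] 0.3151054340639923
```

View pics/s14z.png

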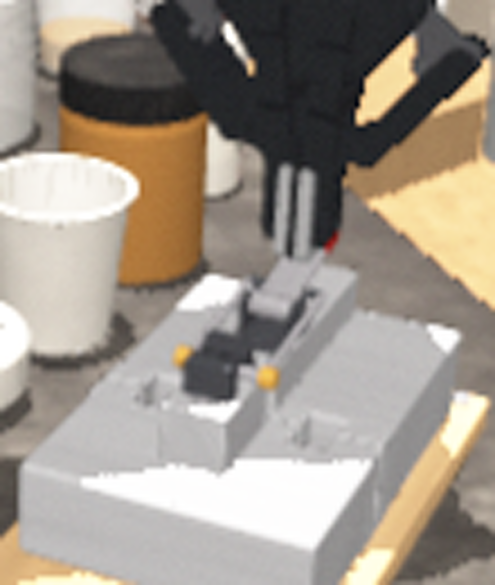

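>>> {"name": "send_rows", "arguments": {
  "series": "0 0 0 0 1 0.2 0; 0 0 0 0 2 0.4 0; 0 0 0 0 2 0.4 0"
}}

```text
clock: 13.7
position: [0.396, -0.3812, 0.1005]
tool_rot: [-1.57, 0.003, -1.343]
force: [0.4, 0.7, 0.7]
grip_width: 0.0001
```

>>> {"name": "send_rows", "arguments": {
  "series": "0 0 0 0 1 0.2 0; 0 0 0 0 2 0.4 0; 0 0 0 0 2 0.4 0"
}}

```text
clock: 13.95
position: [0.3964, -0.3811, 0.0985]
tool_rot: [-1.57, 0.003, -1.343]
force: [-0.7, -0.3, 0.6]
grip_width: 0.0
```

>>> {"name": "send_rows", "arguments": {
  "series": "0 0 0 0 1 0.2 0; 0 0 0 0 1.5 0.3 0; 0 0 0 0 1.5 0.3 0"
}}

```text
clock: 14.2
position: [0.3967, -0.3811, 0.0971]
tool_rot: [-1.57, 0.003, -1.343]
force: [-0.5, 0.2, 0.4]
grip_width: -0.0001
```

```bash
python3 look.py 15; python3 - <<'E'
from h import *
s=monitor.observe(); print(m(s["position"]),s["force"],s["force"]@XH)
s=cv2.imread("pics/scene15.png")[140:270,240:350];cv2.imwrite("pics/s15z.png",cv2.resize(s,None,fx=4.5,fy=4.5,interpolation=2))
E
```

```text
14.2 [-0.4973  0.1665  0.4434] [-0.0454 -0.0103 -0.0151]
bar kin [-56.7596  -0.3972 102.2818]
[-59.75    -0.3699  97.1861] [0.2205 0.257  0.4513] -0.2726615020255128
```

View pics/s15z.png

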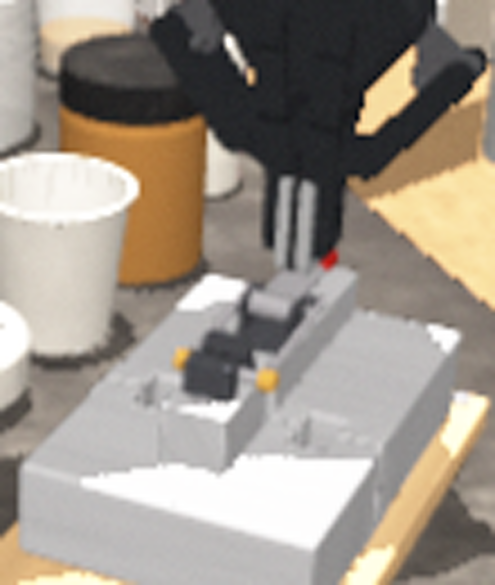

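>>> {"name": "send_rows", "arguments": {
  "series": "0 0 0 0 0.7 0 0; 0 0 0 0 1.4 0 0; 0 0 0 0 1.4 0 0"
}}

```text
clock: 14.55
position: [0.3967, -0.3811, 0.0957]
tool_rot: [-1.57, 0.003, -1.343]
force: [0.1, 0.3, -0.6]
grip_width: -0.0003
```

>>> {"name": "send_rows", "arguments": {
  "series": "0 0 0 0 0.5 0 0; 0 0 0 0 1 0 0; 0 0 0 0 1 0 0"
}}

```text
clock: 14.8
position: [0.3967, -0.3811, 0.0947]
tool_rot: [-1.57, 0.003, -1.343]
force: [0.4, -0.4, -0.2]
grip_width: 0.0002
```

>>> {"name": "send_rows", "arguments": {
  "series": "0 0 0 0 0.5 0 0; 0 0 0 0 1 0 0; 0 0 0 0 1 0 0"
}}

```text
clock: 15.05
position: [0.3967, -0.3811, 0.0937]
tool_rot: [-1.57, 0.003, -1.343]
force: [-0.1, 0.4, 0.5]
grip_width: 0.0002
```

>>> {"name": "send_rows", "arguments": {
  "series": "0 0 0 0 0.5 0 0; 0 0 0 0 0.5 0 0; 0 0 0 0 1 0 0; 0 0 0 0 1 0 0"
}}

```text
clock: 15.38
position: [0.3968, -0.3812, 0.0933]
tool_rot: [-1.57, 0.002, -1.343]
force: [-2.0, 2.3, 11.6]
grip_width: -0.0
```

```bash
python3 look.py 16; python3 - <<'E'
from h import *
s=monitor.observe(); print(m(s["position"]),s["force"])
s=cv2.imread("pics/scene16.png")[180:240,270:330];cv2.imwrite("pics/s16z.png",cv2.resize(s,None,fx=9,fy=9,interpolation=2))
E
```

```text
15.3833 [-1.9909  2.3331 11.6333] [ 0.4945  0.56   -0.0235]
bar kin [-56.8218  -0.2367  98.4899]
[-59.8029  -0.3102  93.299 ] [-1.3487  2.291  10.9946]
```

View pics/s16z.png

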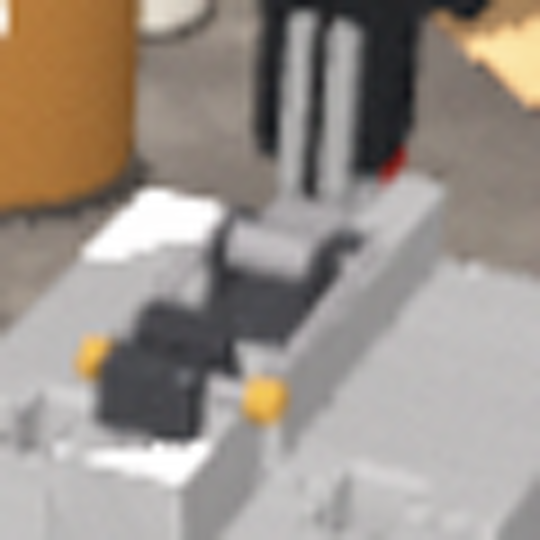

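>>> {"name": "send_rows", "arguments": {
  "series": "0 0 0 0 0.3 0 0; 0 0 0 0 0.5 0 0; 0 0 0 0 0.5 0 0"
}}

```text
clock: 15.73
position: [0.3969, -0.3812, 0.0932]
tool_rot: [-1.57, 0.002, -1.343]
force: [-4.1, 4.1, 17.8]
grip_width: -0.0004
```

Stiff stop: it's flat. Lift off and check.

>>> {"name": "send_rows", "arguments": {
  "series": "0 0 0 0 -2 0 0; 0 0 0 0 -20 0 0; 0 0 0 0 -50 0 0; 0 0 0 0 -85 0 0; 0 0 0 -20 -95 -30 0; 0 0 0 -60 -95 -50 0; 0 0 0 100 -95 -80 0; 0 0 0 100 -95 -80 0; 0 0 0 100 -95 -120 0; 0 0 0 100 -95 -150 0; 0 0 0 100 -95 -150 0; 0 0 0 100 -95 -150 0"
}}

```text
clock: 16.73
position: [0.2674, -0.5173, 0.1869]
tool_rot: [-1.573, 0.001, -1.35]
force: [-0.8, -0.1, -0.6]
grip_width: -0.0004
```

```bash
python3 look.py 17; python3 - <<'E'
from h import *
s=monitor.observe(); print(m(s["position"]),s["force"])
s=cv2.imread("pics/scene17.png")[160:280,240:350];cv2.imwrite("pics/s17z.png",cv2.resize(s,None,fx=4.8,fy=4.8,interpolation=2))
E
```

```text
16.7333 [-0.7818 -0.0738 -0.6309] [-0.009   0.0636 -0.038 ]
bar kin [ 99.9444 103.2627 192.0588]
[ 91.4911 100.4658 186.7407] [1.0036 0.3276 0.1556]
```

View pics/s17z.png

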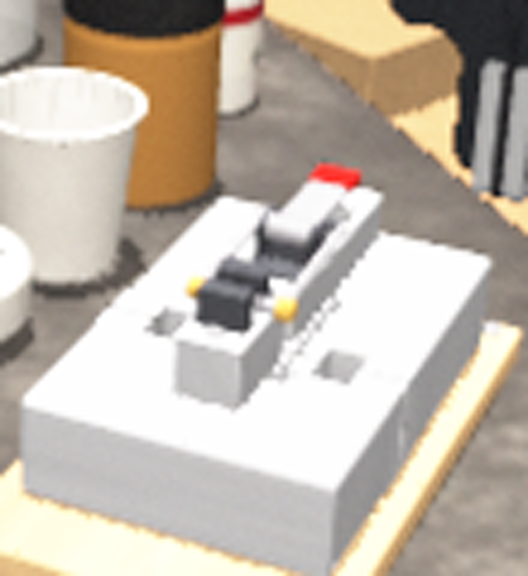

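View pics/top17.png

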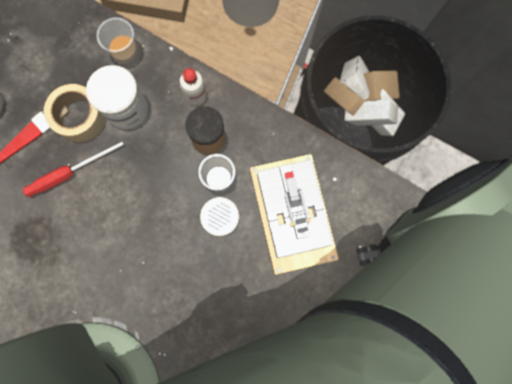

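```bash
python3 - <<'E'
from h import *
for n,roi in (("scene",(295,185,322,205)),("top",(278,168,300,186))):
    h=cv2.cvtColor(cv2.imread(f"pics/{n}17.png"),cv2.COLOR_BGR2HSV)
    k=((h[...,0]<8)|(h[...,0]>172))&(h[...,1]>130); x0,y0,x1,y1=roi
    ys,xs=np.nonzero(k[y0:y1,x0:x1]); p=(xs.mean()+x0,ys.mean()+y0); print(n,p,len(xs),[proj(n,w(-28-45.5*np.cos(a)+2*np.sin(a),0,81+45.5*np.sin(a)+2*np.cos(a))).round(1) for a in (0,.08,.2,.35)])
    if n=="scene": ps=p
    else: print(m(tri(ps,p)[0]))
# things moved?
a=cv2.imread("pics/top0.png");b=cv2.imread("pics/top17.png"); print(cv2.absdiff(a,b)[100:240,180:242].max(),cv2.absdiff(a,b)[100:240,180:242].mean())
E
```

```text
scene (np.float64(309.7142857142857), np.float64(195.97142857142856)) 35 [array([308.4, 195.7]), array([308.4, 193.9]), array([308.5, 191.3]), array([308.3, 188.4])]
top (np.float64(288.7741935483871), np.float64(174.70967741935485)) 31 [array([289.4, 175.5]), array([289.7, 175.3]), array([290.1, 175.2]), array([290.7, 175.7])]
[-76.0643   0.4928  81.2708]
4 1.012941628264209
```

The lever lies flat, the bar is seated in the slot and the neighbours haven't moved. Handing in.

```bash
python3 -c "
from workcell import bot
print(bot.job_done())"
```

```text
the job is handed in; nothing more can be done
None
```

I hooked the bar into the keeper's slot and swung the lever over until it stayed flat, with the mould drawn shut. The job is handed in at about 17 s; no verdict was reported.

- **Hooking:** I gripped the bar by its knobs and placed it over the slot from the top camera, estimating s at about 10.5 mm. It went in without any contact force above about 2 N. I let go with the lever at about 1.87 rad.
- **Closing:** I pushed the lever over with closed fingers at about 8 N or less in the readings at each stop, and pressed it against its stop at about 18 N. Then I backed well clear.
- **Final pictures:** The red end sits at x ≈ -76, z ≈ 81 mm by triangulation, where a flat lever would put it (the formula gave -73.5, 83). The bar is in the slot, the parting gap is shut, and the cup, jar and filter are unmoved in the top view.
- **Not confirmed:** I had no direct measurement of the bar's pull on the post. The force dropped to zero below roughly 0.2–0.3 rad, which suggests the lever snapped past centre on its own.
- **Disagreement:** While hooking, the bar position from the arm's kinematics differed from the top camera by about 3 mm. I followed the camera, and the bar went in cleanly.

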